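# Scoop a bangle out from under a bench rack and put it on the scale

### The job

A bangle has slipped under the slatted rack on the jeweller's bench. Pick up the scoop by its handle, slide its tray under the rack's lip and under the bangle, bring the bangle out lying in the tray, and set the loaded scoop gently down on the scale, its tray upright and in the middle of the weighing pan, and let go. Do not touch the bangle with the gripper, and leave everything else where it is.

Things in the scene. Friction and masses are not known exactly. Their poses are not given: they have to be found in the camera images.
- bangle_mid (a point): The bangle: a plain brass ring of round bar, 74 mm outside diameter, 54 mm inside, 10 mm thick, about 50 g, lying flat on the bench wholly beneath the rack in one of its three bays. The point is the centre of the ring, 5 mm above the bench; z is the ring's axis.
- scoop_handle (a point): Grip point on the scoop's handle, on its centre line, half-way up: 34 mm above the scoop's underside, 40 mm behind the tray's back wall. The handle is a level dark wooden bar 14 mm wide, 18 mm high, from 36 mm ahead of this point to 56 mm behind it. x points forward to the scoop's tip, y across the handle, z up.
- scoop_tray (a point): The loose aluminium scoop (about 200 g, 204 mm long) on the bench before the rack. Point: on its underside, mid-tray, 94 mm ahead of the grip point; x to the open front, z up. Tray 108 mm long (x -54 to +54 mm), 98 mm wide (92 inside), floor 2 mm; side walls 14 mm high end at x = +32; back wall 16 mm high, inner face at x = -51. It balances about 37 mm behind this point.
- rack_lip (a point): The fixed rack of open steel slats, 385 mm wide, 104 mm deep. Point: on the bench under the middle of its front lip; x straight in under the rack, y along the lip, z up. Slats 50 to 60 mm above the bench. Four dividers (4 mm thick, 20 mm high, with posts up to the slats) at y = -187.5, -62.5, 62.5, 187.5 mm make three bays 121 mm wide, centred at y = -125, 0, 125 mm, open in front.
- scoop_tip (a point): Middle of the tray's front edge, on the underside, 54 mm ahead of the tray point. The front 22 mm of the tray is a shallow ramp without walls, under 1 mm thick at the edge and rising backward to 4 mm; behind it the floor drops to 2 mm, so a ring drawn over the ramp stays in the tray.
- rack_stop (a point): Foot of the rack's fixed rear stop bar, on the bench at mid-width, 95 mm in from the lip. The bar runs across all bays, from 5 to 22 mm above the bench. A bangle pushed in comes to rest on it and then rides over the scoop's ramp; the ramp itself passes under the bar, up to 22 mm, until the tray's side walls meet the bar.
- scale_pan (a point): The fixed bench scale: a square bright steel pan, 180 by 180 mm, on a grey housing 215 by 190 by 34 mm, at the left or right of the bench. Point: centre of the pan's top, 45 mm above the bench; z up. The pan does not sink. (On the other side lies a white soldering tile, 24 mm high: not the scale.)
- tin_mid (a point): Bystander: round aluminium tin, 60 mm across, 27 mm high, in one of the other bays; the point is its centre.
- block_mid (a point): Bystander: dark steel forming block, 55 by 48 by 28 mm, in one of the other bays; the point is its centre.
- flask_at (a point): Bystander: brown bottle, 44 mm across, 130 mm high, on the bench beside the rack; the point is the centre of its underside.
- jar_at (a point): Bystander: glass jar, 60 mm across, 75 mm high, on the bench beside the rack; the point is the centre of its underside.
- hammer_at (a point): Bystander: small hammer, 150 mm long, lying on the white soldering tile; the point is about its middle, on its underside, x along it.
- cup_at (a point): Bystander: small open ceramic cup, 56 mm across, 45 mm high, on the white soldering tile; the point is the centre of its underside.
There are look-alikes about, which are no part of the job. Of the things like the part that bears bangle_mid, leave any that is turquoise; of the rest the smaller one is meant.

How it is judged:
On the way:
1. the bangle is lifted clear of the bench, lying in the scoop's tray (x of bangle_mid in the frame of scoop_tray between -0.035 and 0.015 m and y of bangle_mid in the frame of scoop_tray between -0.015 and 0.015 m and z of bangle_mid in the frame of scoop_tray between 0 and 0.016 m and height (world z) of scoop_tray above 0.02 m), for 0.2 s.
At the end, for the whole second after the job is handed in: The scoop stands level (within 0.08 rad) on the scale's pan, the middle of its tray within 35 mm of the pan's centre, let go, and the bangle lies flat (within 0.15 rad) in the tray: its centre between 35 mm behind and 15 mm ahead of the tray's middle and within 15 mm of the centre line (x of bangle_mid in the frame of scoop_tray between -0.035 and 0.015 m and y of bangle_mid in the frame of scoop_tray between -0.015 and 0.015 m and z of bangle_mid in the frame of scoop_tray between 0 and 0.016 m and angle between bangle_mid's own z axis and vertical below 0.15 rad and angle between scoop_tray's own z axis and vertical below 0.08 rad and horizontal distance between scoop_tray and scale_pan below 0.035 m and z of scoop_tray in the frame of scale_pan between -0.004 and 0.006 m); the robot touches nothing.
It fails at once if the gripper or arm touches the bangle (contact force between any of the fingers, the arm and bangle above 0.5 N).
It fails at once if the scoop is dropped or banged on the scale (over 40 N) (contact force between scoop and scale above 40 N).
It fails at once if another thing on the bench is moved by more than 20 mm (distance of any of tin_mid, block_mid, flask_at, jar_at, hammer_at, cup_at from where it was at the start of the episode above 0.02 m).
It also fails if it takes over 51 s, if anything falls off the work surface, if the arm or the gripper's body presses on something with over 40 N, if the wrist force passes 120 N, or if a joint passes its speed limit or range.

### The arm

A 6-joint arm with a two-finger parallel gripper is mounted at the origin on the work surface. World frame = base frame: x ahead of the robot, y to its left, z up, the work surface at z = 0. Lengths are in m, angles in rad, forces in N, time in s.
With the tool pointing down it reaches from about 0.375 to 0.9 m from the base axis. Payload 3.1 kg.
Tool frame: the origin (TCP) lies between the finger pads; the fingertips stand 8 mm ahead of it and the grasp point (between the pads) lies 11 mm behind it; z points along the fingers, y is the line along which they close (so a half turn about z gives the same grasp; the last joint's range is limited). The gripper opens to 85 mm and grips with 20 to 120 N. Pads are 22 mm wide; open, the fingers measure 114 mm over their backs; the gripper's body (76 mm by 85 mm) begins 54 mm behind the grasp point. The pads swing forward as they close: fully open they stand 13 mm farther back than shut.
Start: joints at [-1.385, 0.527, 1.433, -0, 1.181, -0.178], TCP at [0.223, -0.584, 0.217] pointing down, gripper open.
Joint ranges: [-3.08, 3.08], [-0.75, 2.2], [0.22, 2.44], [-1.43, 4.57], [0, 2.65], [-2.85, 2.85]. Speed limits (rad/s): [2.79, 2.79, 3.14, 3.14, 3.14, 3.14].

### API

Orientations are given as a unit quaternion [x, y, z, w].
In Python, from station import readout, cams, sign_off gives the robot as it stands.
- The arm moves only by the tool send_rows, never from a script. Its argument "commands" is text: rows parted by semicolons, each of 5 numbers parted by spaces: the finger opening in mm, from 0 to 85.4, then the shift along the tool's x, y, z each as a share of 0.02 m, from -1 to 1, then the turn about the tool's z as a share of 4 degrees, from -1 to 1. In form: grip dx dy dz spin; .... A call has 1 to 20 rows; each row shifts and turns the commanded pose from where the row before left it, along the tool's axes as they then stand; what a row does not reach is not made up. A row lasts 1/12 s, in which the tool goes at most 41.7 mm and 7.16 degrees, less where a joint would pass 70% of its speed; a pose out of reach is approached as far as the arm can. A call with a number of a shift or a turn outside -1 to 1 is refused whole. A call with a gripper value outside its range is refused whole. The fingers move at their own pace and stop on an object; "grip_force" is the grip in N (left out, the last holds). Time passes only in rows, so rows that do not move let the fingers close. It gives the time, the measured TCP pose, the force, the opening and the grip force at its end, in the units of the state.
- readout.sense(): the state, without advancing time (a new reading comes with each control period).
- cams.snapshot(name): name is "side" or "top"; returns a dict with "pixels" (384x512x3 uint8, red, green, blue), "intrinsics" (3x3 intrinsics, pixels), "eye" and "rotation" of the camera in the world. Camera axes: x right, y down, z forward; pixel columns grow to the right and rows downward; lengths in m; the calibration is good to about 2 mm. A picture is of the moment at which its call begins. There is no depth.
- sign_off(): hands the job in; it is judged then, once.
The state is a dict: "t": time; "q": joint angles; "qd": joint speeds; "tau": joint torques, N m; "tcp_pos": TCP position; "tool_rot": TCP orientation; "force": force on the tool from outside, world axes, zero at the start; "ft_torque": the same for the moment, N m; "finger_gap": opening from 0.0 (shut) to 1.0 (fully open); "gripper_force": force on a finger pad.
Only numpy, scipy, OpenCV 4.12 (cv2) and the standard library are available. Lean on these libraries where they do the work, as an engineer would, in place of code of your own. Each camera call takes 0.05 s, during which the arm holds its last target. There are 200 camera calls.

## Working session

There is one attempt and no reset: what is moved stays moved. The work goes in short steps, Python scripts to look and compute and a tool call to move; the robot and the scene stay as the last step left them, time stands still between calls to the robot, and variables do not carry over. Pictures are saved under pics/ and viewed, at most 10 in all, crops included, and the job is handed in when it is done.

Besides the shell and the picture viewer there is one more tool, called after "Call:" as name(argument=value, ...), one argument or row to a line, values as JSON. send_rows: Moves the arm, as the interface text tells. Its arguments: {"type":"object","properties":{"commands":{"type":"string"},"grip_force":{"type":"number"}},"required":["commands"]}

```bash
mkdir -p pics; cat > h.py <<'E'
import numpy as np,cv2
from station import readout,cams
def snap(n,f):
    s=cams.snapshot(n); cv2.imwrite('pics/'+f,cv2.cvtColor(s['pixels'],cv2.COLOR_RGB2BGR))
    np.savez('pics/'+f+'.npz',**s); return s
def back(s,u,v,z):
    K=np.array(s['intrinsics']);R=np.array(s['rotation']);e=np.array(s['eye'])
    d=R@np.linalg.solve(K,[u,v,1.]); return e+d*(z-e[2])/d[2]
def proj(s,p):
    K=np.array(s['intrinsics']);R=np.array(s['rotation']);e=np.array(s['eye'])
    c=K@(R.T@(np.array(p)-e)); return c[:2]/c[2]
E
python3 - <<'E'
from h import *
for n in('top','side'):
    s=snap(n,n+'0.png');print(s['eye'],s['rotation'],s['intrinsics'])
a=readout.sense();print(a)
E
```

```text
[ 0.44965416 -0.02889046  1.41082875] [-0.70615455  0.70659133 -0.02945961  0.03473594] [[490.87224458   0.         256.23303915]
 [  0.         490.87224458 190.72754916]
 [  0.           0.           1.        ]]
[0.48169205 1.07893216 0.98418351] [-0.03683909  0.90624388 -0.42099457  0.01133502] [[486.7886159    0.         248.76281091]
 [  0.         486.7886159  187.23088278]
 [  0.           0.           1.        ]]
{'t': 0.1, 'q': array([-1.38449796e+00,  5.28364858e-01,  1.43379928e+00, -1.06271956e-05,
        1.18143816e+00, -1.78510053e-01]), 'qd': array([ 2.82980638e-04, -7.17602921e-04,  4.51547990e-07, -3.62097917e-04,
        4.09872622e-04, -7.65204865e-04]), 'tau': array([-2.33409319e-04, -4.43304741e+01, -1.78586751e+01, -1.67092830e-04,
        3.85636478e-03,  1.90584785e-05]), 'tcp_pos': array([ 0.22286905, -0.58316708,  0.21562867]), 'tool_rot': array([ 9.83409562e-01,  1.81396318e-01, -8.82675447e-06, -1.00479665e-03]), 'force': array([0.84542418, 0.7030899 , 0.48747951]), 'ft_torque': array([0.03756734, 0.03993757, 0.04137548]), 'gripper_force': 0.0, 'finger_gap': 0.9993828148387637}
```

```bash
sed -i "s/R=np.array(s\['rotation'\])/R=Rot(s['rotation'])/" h.py; cat >> h.py <<'E'
from scipy.spatial.transform import Rotation as RR
def Rot(q): return RR.from_quat(np.array(q)).as_matrix()
E
python3 -c "
import cv2
for n in('top','side'): cv2.imwrite(f'pics/{n}0b.png',cv2.resize(cv2.imread(f'pics/{n}0.png'),(800,600),interpolation=cv2.INTER_CUBIC))"
```

```text
(no output)
```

View pics/top0b.png

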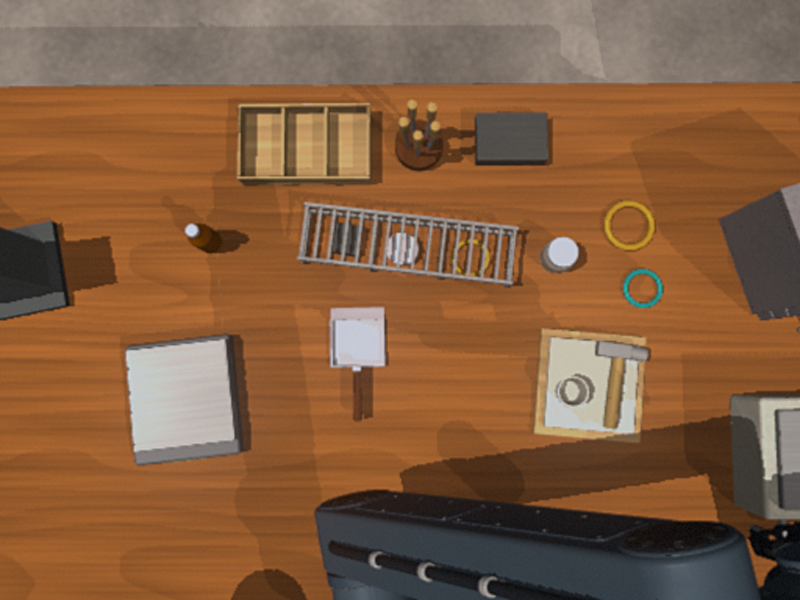

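View pics/side0b.png

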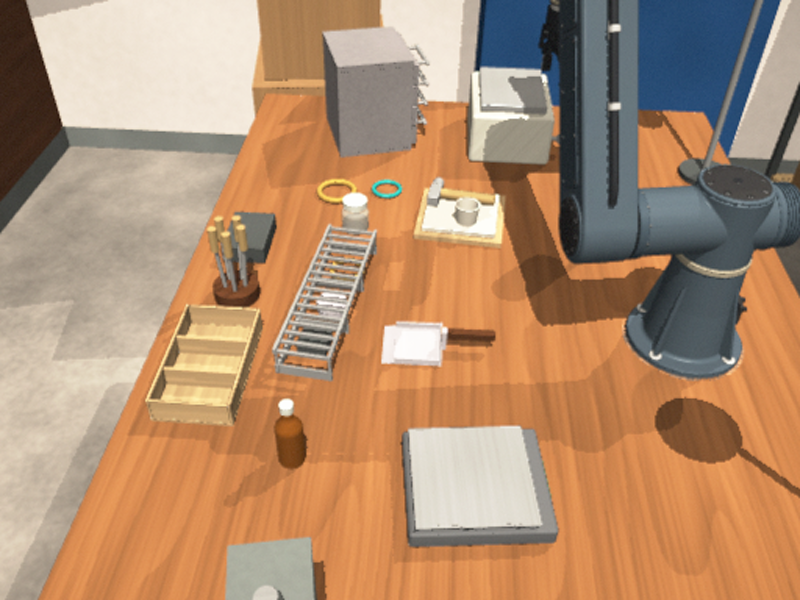

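The top view shows: scale at (183,398), scoop with tray centre (358,338) and handle back to (358,420), and rack corners near (305,204), (520,228), (515,283), (299,260). The brass bangle is in the right bay at about (471,257). The tin is mid-bay, the block left, and the larger brass ring and the turquoise ring are the look-alikes. I'll zoom in to measure.

```bash
python3 -c "
import cv2
i=cv2.imread('pics/top0.png')[125:275,185:340];cv2.imwrite('pics/c1.png',cv2.resize(i,(620,600),interpolation=cv2.INTER_CUBIC))
i=cv2.imread('pics/top0.png')[205:305,75:165];cv2.imwrite('pics/c2.png',cv2.resize(i,(540,600),interpolation=cv2.INTER_CUBIC))"
```

```text
(no output)
```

View pics/c1.png

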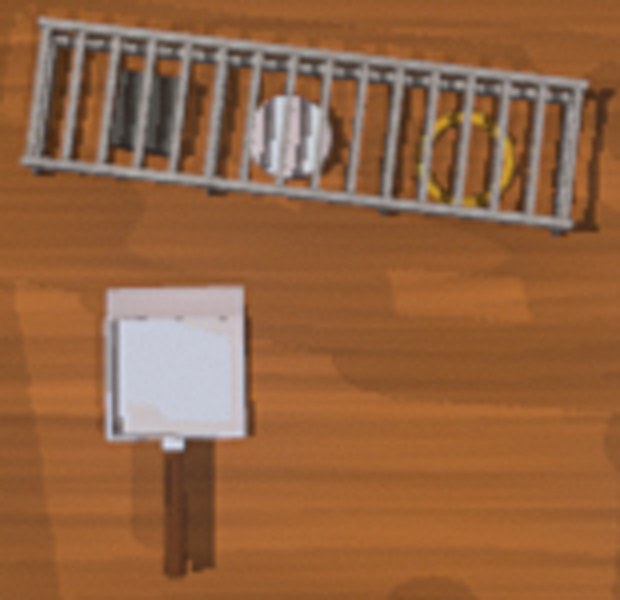

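View pics/c2.png

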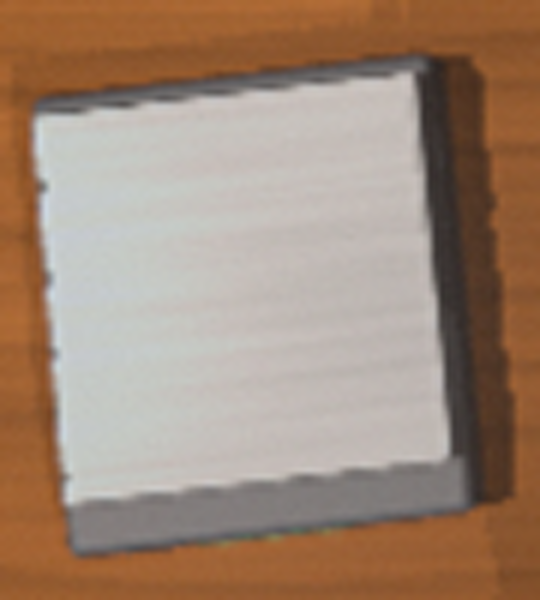

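Crop 1, at 4x from (185,125), shows:
- Rack corners: (40,18), (588,83), (22,165), (572,228).
- Bangle centre: (467,159).
- Tray front: (106..244, 287); tray back: (108..248, 439).
- Handle end: (177,577).

Crop 2, at 6x from (75,205), shows the pan corners: (33,110), (412,72), (448,460), (68,500).

```bash
python3 - <<'E'
from h import *
s=np.load('pics/top0.png.npz')
def P(x,y,z,k=4,o=(185,125)): return back(s,(x+.5)/k-.5+o[0],(y+.5)/k-.5+o[1],z)
r=lambda p:np.round(p,4)
for n,x,y,z in[('rTL',40,18,.06),('rTR',588,83,.06),('rBL',22,165,.06),('rBR',572,228,.06),('bangle',467,159,.005),('tipL',106,287,.001),('tipR',244,287,.001),('backL',108,440,.016),('backR',248,438,.016),('hback',177,577,.043),('hfront',175,450,.043)]: print(n,r(P(x,y,z)))
a=P(22,165,.06);b=P(572,228,.06);print('rack w',np.linalg.norm(a-b),'lip mid',r((a+b)/2),'yaw',np.degrees(np.arctan2(*(a-b)[[1,0]]))-90)
c=[P(*q,.045,6,(75,205)) for q in[(33,110),(412,72),(448,460),(68,500)]];print(r(c),r(np.mean(c,0)))
print([np.linalg.norm(c[i]-c[i-1]) for i in range(4)])
E
```

```text
rTL [0.7459 0.1535 0.06  ]
rTR [ 0.6992 -0.2287  0.06  ]
rBL [0.6422 0.1649 0.06  ]
rBR [ 0.5978 -0.2162  0.06  ]
bangle [ 0.654  -0.1488  0.005 ]
tipL [0.5618 0.1117 0.001 ]
tipR [0.5617 0.0122 0.001 ]
backL [0.452  0.1079 0.016 ]
backR [0.4533 0.0087 0.016 ]
hback [0.3578 0.0569 0.043 ]
hfront [0.445  0.0587 0.043 ]
rack w 0.3836935220702892 lip mid [ 0.62   -0.0257  0.06  ] yaw -6.65156576194245
[[0.4845 0.4719 0.045 ]
 [0.502  0.296  0.045 ]
 [0.3241 0.2758 0.045 ]
 [0.306  0.45   0.045 ]] [0.4042 0.3734 0.045 ]
[np.float64(0.1798731269974214), np.float64(0.17673004992854538), np.float64(0.179023441915255), np.float64(0.17514748272836048)]
```

Call:
send_rows(
  commands="60 0 0 0 1;60 0 0 0 1;60 0 0 0 1;60 0 0 0 1;60 0 0 0 1;60 1 0 0 0;60 1 0 0 0;60 1 0 0 0;60 1 0 0 0;60 1 0 0 0;60 1 0 0 0;60 1 0 0 0;60 1 0 0 0;60 1 0 0 0;60 1 -1 0 0;60 0 -1 0 0;60 0 -1 0 0;60 0 -1 0 0;60 0 -1 0 0;60 0 -1 0 0",
)

```text
t: 1.77
tcp_pos: [0.4209, -0.4593, 0.2158]
tool_rot: [1.0, 0.008, -0.0, -0.001]
force: [-0.3, -0.6, 0.4]
finger_gap: 0.704
gripper_force: 0.0
```

Call:
send_rows(
  commands="60 0 -1 0 0;60 0 -1 0 0;60 0 -1 0 0;60 0 -1 0 0;60 0 -1 0 0;60 0 -1 0 0;60 0 -1 0 0;60 0 -1 0 0;60 0 -1 0 0;60 0 -1 0 0;60 0 -1 0 0;60 0 -1 0 0;60 0 -1 0 0;60 0 -1 0 0;60 0 -1 0 0;60 0 -1 0 0;60 0 -1 0 0;60 0 -1 0 0;60 0 -1 0 0;60 0 -1 0 0",
)

```text
t: 3.43
tcp_pos: [0.4144, -0.0597, 0.2163]
tool_rot: [1.0, 0.008, -0.0, -0.0]
force: [-1.0, -0.5, 0.2]
finger_gap: 0.706
gripper_force: 0.0
```

Call:
send_rows(
  commands="60 0 -1 0 0;60 0 -1 0 0;60 0 -1 0 0;60 0 -1 0 0;60 0 -1 0 0;60 0 -0.9 0 0;60 0 0 1 0;60 0 0 1 0;60 0 0 1 0;60 0 0 1 0;60 0 0 1 0;60 0 0 0.7 0;60 0 0 0 0;60 0 0 0 0",
)

```text
t: 4.6
tcp_pos: [0.4123, 0.0573, 0.102]
tool_rot: [1.0, 0.008, -0.001, -0.0]
force: [0.5, -0.3, 0.0]
finger_gap: 0.699
gripper_force: 0.0
```

```bash
python3 - <<'E'
from h import *
s=snap('side','s1.png');a=readout.sense();print(a['t'],a['tcp_pos'],a['q'],RR.from_quat(a['tool_rot']).as_matrix()[:,0])
i=cv2.imread('pics/s1.png')[150:280,200:370];cv2.imwrite('pics/s1b.png',cv2.resize(i,(785,600),interpolation=cv2.INTER_CUBIC))
E
```

```text
4.65 [0.41304931 0.0572155  0.10266799] [-1.31803383e-01  4.68967357e-01  2.04861478e+00  1.67224568e-05
  6.24265951e-01  1.42323880e+00] [ 9.99876088e-01  1.57399313e-02 -2.51223348e-04]
```

View pics/s1b.png

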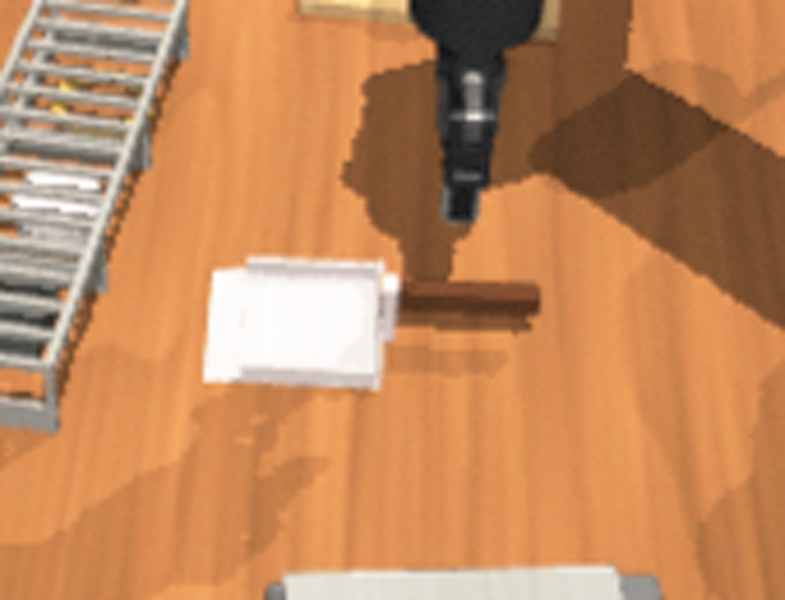

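The crop shows the fingertips at (460,220) directly above the handle, which spans (400–540, 298). That lines up, so I'll descend and grip.

Call:
send_rows(
  commands="60 0 0 1 0;60 0 0 1 0;60 0 0 1 0;60 0 0 0.9 0;60 0 0 0 0;0 0 0 0 0;0 0 0 0 0;0 0 0 0 0;0 0 0 0 0;0 0 0 0 0;0 0 0 0 0;0 0 0 0 0;0 0 0 0 0",
  grip_force=80,
)

```text
t: 5.73
tcp_pos: [0.4129, 0.0572, 0.025]
tool_rot: [1.0, 0.008, 0.0, 0.0]
force: [-0.9, -0.5, 5.7]
finger_gap: 0.112
gripper_force: 78.4
```

Call:
send_rows(
  commands="0 0 0 -0.5 0;0 0 0 -0.5 0;0 0 0 -0.5 0;0 0 0 0 0;0 0 0 0 0",
)

```text
t: 6.15
tcp_pos: [0.4131, 0.0572, 0.0546]
tool_rot: [1.0, 0.008, 0.0, 0.0]
force: [-0.3, -0.5, -1.9]
finger_gap: 0.107
gripper_force: 78.0
```

```bash
python3 - <<'E'
from h import *
t=snap('top','t2.png');s=snap('side','s2.png');a=readout.sense();print(a['t'],a['tcp_pos'],a['finger_gap'],a['force'],a['ft_torque'],RR.from_quat(a['tool_rot']).as_matrix()[:,0])
i=cv2.imread('pics/s2.png')[150:280,200:370];j=cv2.imread('pics/t2.png')[125:275,185:340]
cv2.imwrite('pics/c3.png',np.hstack([cv2.resize(i,(400,306),interpolation=cv2.INTER_CUBIC),cv2.resize(j,(316,306),interpolation=cv2.INTER_CUBIC)]))
E
```

```text
6.25 [0.4125788  0.05724813 0.05406629] 0.11001112407687917 [-0.08006401  0.07545455 -2.78077104] [ 0.00779794  0.14017917 -0.00788992] [ 9.99877292e-01  1.56370740e-02 -9.39615913e-04]
```

View pics/c3.png

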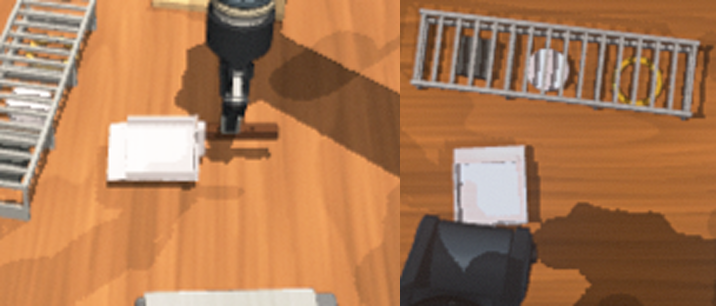

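The scoop is held and lifted, and looks level. The tray front edge runs (453,148)–(523,145). Next I'll measure its pose in the hand numerically.

```bash
python3 - <<'E'
from h import *
t=dict(np.load('pics/t2.png.npz'))
im=t['pixels'][185:250,200:255].astype(int)
m=((im.min(2)>150)).astype(np.uint8)
n,l,st,c=cv2.connectedComponentsWithStats(m);k=1+st[1:,4].argmax();v,u=np.where(l==k)
print(st[k],cv2.minAreaRect(np.c_[u,v].astype(np.float32)))
b=cv2.boxPoints(cv2.minAreaRect(np.c_[u,v].astype(np.float32)))+[200,185]
for z in(.03,.046):
  print([back(t,*p,z).round(4) for p in b])
# predicted tray corners from grip pose, yaw .9deg, level
g=np.array([.4128,.0572]);R=RR.from_euler('z',.9,degrees=True).as_matrix()
for p in [(148,49,0),(148,-49,0),(40,49,14),(40,-49,14)]:
  w=np.r_[g,.031]+R@np.array(p)/1000; print(w.round(4),proj(t,w).round(1),proj(dict(np.load('pics/s2.png.npz')),w).round(1))
s=np.load('pics/s2.png.npz');im=s['pixels'][195:235,235:290].astype(int);m=(im.min(2)>150).astype(np.uint8)
v,u=np.where(m);bb=cv2.boxPoints(cv2.minAreaRect(np.c_[u,v].astype(np.float32)))+[235,195];print(bb)
E
```

```text
[  11   11   36   39 1206] ((28.810382843017578, 30.63867950439453), (37.92069625854492, 34.749778747558594), 87.51044464111328)
[array([0.5565, 0.1102, 0.03  ]), array([0.5607, 0.0121, 0.03  ]), array([0.4541, 0.0073, 0.03  ]), array([0.45  , 0.1047, 0.03  ])]
[array([0.5552, 0.1086, 0.046 ]), array([0.5594, 0.0117, 0.046 ]), array([0.4541, 0.0069, 0.046 ]), array([0.45  , 0.1031, 0.046 ])]
[0.56   0.1085 0.031 ] [211.2 196.2] [243.7 223. ]
[0.5616 0.0105 0.031 ] [245.9 195.6] [246.  199.7]
[0.452  0.1068 0.045 ] [211.  234.6] [282.7 221.3]
[0.4536 0.0088 0.045 ] [246.3 234. ] [283.  197.9]
[[245. 199.]
 [286. 199.]
 [286. 226.]
 [245. 226.]]
```

Call:
send_rows(
  commands="0 0 0 0 1;0 0 0 0 0.95;0 0.2 0.5 0 0;0 0.2 1 0 0;0 0.2 1 0 0;0 0.2 1 0 0;0 0.2 1 0 0;0 0.2 1 0 0;0 0.2 1 0 0;0 0.2 1 0 0;0 0.2 1 0 0;0 0.1 0.5 0 0;0 0 0 0 0;0 0 0 0 0",
)

```text
t: 7.42
tcp_pos: [0.4285, -0.1262, 0.0541]
tool_rot: [0.998, -0.061, -0.001, -0.0]
force: [-0.4, 1.0, -2.3]
finger_gap: 0.108
gripper_force: 78.2
```

```bash
python3 - <<'E'
from h import *
t=snap('top','t3.png');a=readout.sense();print(a['t'],a['tcp_pos'],a['force'],RR.from_quat(a['tool_rot']).as_matrix()[:,0])
j=cv2.imread('pics/t3.png')[125:275,230:350]
cv2.imwrite('pics/c4.png',cv2.resize(j,(480,600),interpolation=cv2.INTER_CUBIC))
E
```

```text
7.4667 [ 0.4280584  -0.125283    0.05418874] [-0.11085776  0.97670277 -3.02425133] [ 0.99278321 -0.11990572 -0.00202906]
```

View pics/c4.png

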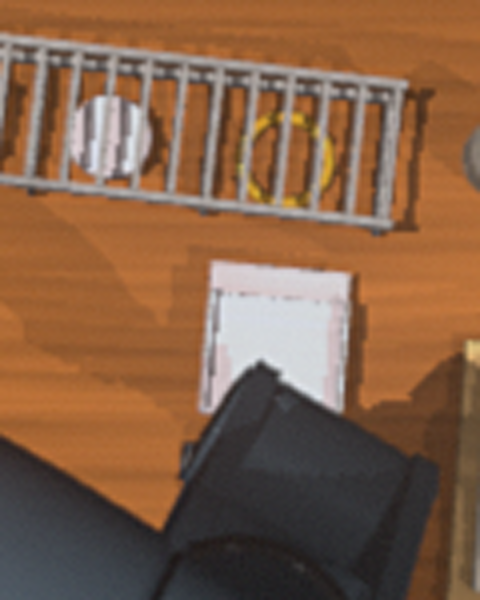

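The crop shows the tray front edge at (212,261)–(352,272), the bangle centred at (288,159) (spanning 240–336 by 111–207), and divider feet at about (207,210) and (382,232).

```bash
python3 - <<'E'
from h import *
t=np.load('pics/t3.png.npz')
P=lambda x,y,z:back(t,(x+.5)/4-.5+230,(y+.5)/4-.5+125,z)
L=np.array([.62,-.0257]);yaw=np.radians(-6.65);X=np.array([np.cos(yaw),np.sin(yaw)]);Y=np.array([-X[1],X[0]])
fr=lambda p:np.round([(p[:2]-L)@X,(p[:2]-L)@Y],4)
a,b=P(212,261,.031),P(352,272,.031)
for n,p in[('tipL',a),('tipR',b),('bkL',P(202,412,.045)),('bkR',P(343,410,.045)),('bangle',P(288,159,.005)),('div1',P(207,210,.003)),('div2',P(382,232,.003)),('lipBR',P(385,227,.06)),('tcp',np.array([.4282,-.1255]))]: print(n,p.round(4),fr(p))
d=a-b;print(np.degrees(np.arctan2(d[1],d[0]))-90)
print(fr(np.array([.4282,-.1255])+.148*np.array([np.cos(-.12),np.sin(-.12)])))
E
```

```text
tipL [ 0.5777 -0.0931  0.031 ] [-0.0342 -0.0718]
tipR [ 0.5698 -0.1917  0.031 ] [-0.0307 -0.1707]
bkL [ 0.4712 -0.085   0.045 ] [-0.1409 -0.0761]
bkR [ 0.4725 -0.1827  0.045 ] [-0.1283 -0.173 ]
bangle [ 0.654  -0.1495  0.005 ] [ 0.0481 -0.1191]
div1 [ 0.6172 -0.091   0.003 ] [ 0.0048 -0.0652]
div2 [ 0.6011 -0.2169  0.003 ] [ 0.0034 -0.1921]
lipBR [ 0.5985 -0.2114  0.06  ] [ 1.000e-04 -1.869e-01]
tcp [ 0.4282 -0.1255] [-0.179  -0.1213]
-4.570716497518674
[-0.031  -0.1219]
```

Call:
send_rows(
  commands="0 0 -0.18 0 0.48;0 0 0 0.5 0;0 0 0 0.5 0;0 0 0 0.4 0;0 0 0 0.1 0;0 0 0 0 0;0 0 0 0 0",
)

```text
t: 8.05
tcp_pos: [0.4282, -0.1208, 0.0249]
tool_rot: [0.997, -0.076, -0.001, -0.001]
force: [-2.0, 2.3, 6.8]
finger_gap: 0.105
gripper_force: 80.2
```

```bash
python3 - <<'E'
from h import *
t=snap('top','t4.png');s=snap('side','s4.png');a=readout.sense();print(a['t'],a['tcp_pos'],a['force'],a['ft_torque'],RR.from_quat(a['tool_rot']).as_matrix()[:,0])
j=cv2.imread('pics/t4.png')[150:240,260:340];i=cv2.imread('pics/s4.png')[140:230,200:300]
cv2.imwrite('pics/c5.png',np.hstack([cv2.resize(j,(400,450),interpolation=cv2.INTER_CUBIC),cv2.resize(i,(400,360),interpolation=cv2.INTER_CUBIC)[:0].reshape(0,400,3) if 0 else cv2.resize(i,(400,450),interpolation=cv2.INTER_CUBIC)]))
E
```

```text
8.15 [ 0.42839908 -0.12087789  0.02505172] [-0.9909791   1.36794018  6.34418405] [0.31500812 0.19626674 0.05877796] [ 0.98837219 -0.1520422  -0.00189355]
```

View pics/c5.png

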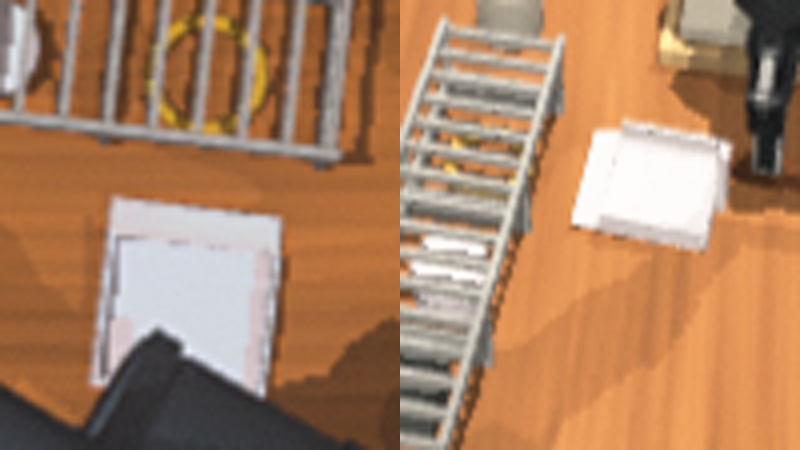

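```bash
python3 - <<'E'
from h import *
t=np.load('pics/t4.png.npz')
P=lambda x,y,z:back(t,(x+.5)/5-.5+260,(y+.5)/5-.5+150,z)
L=np.array([.62,-.0257]);yaw=np.radians(-6.65);X=np.array([np.cos(yaw),np.sin(yaw)]);Y=np.array([-X[1],X[0]])
fr=lambda p:np.round([(p[:2]-L)@X,(p[:2]-L)@Y],4)
for n,x,y,z in[('tipL',112,196,0),('tipR',282,214,0),('bkL',92,384,.015),('bkR',266,396,.015),('ring',209,75,.005),('d1',105,139,.003),('d2',325,163,.003),('lipR',341,157,.06)]: print(n,fr(P(x,y,z)))
E
```

```text
tipL [-0.0283 -0.0708]
tipR [-0.0274 -0.1693]
bkL [-0.1376 -0.0709]
bkR [-0.1329 -0.1695]
ring [ 0.0474 -0.1185]
d1 [ 0.0037 -0.063 ]
d2 [ 0.0044 -0.1905]
lipR [ 0.0018 -0.1921]
```

Call:
send_rows(
  commands="0 0.4 0.01 0 0;0 0.4 0.01 0 0;0 0.4 0.01 0 0;0 0.4 0.01 0 0;0 0.3 -0.01 0 0;0 0.3 -0.01 0 0;0 0.3 -0.01 0 0;0 0.3 -0.01 0 0;0 0.3 -0.01 0 0;0 0.3 -0.01 0 0;0 0.3 -0.01 0 0;0 0.3 -0.01 0 0;0 0.3 -0.01 0 0;0 0.3 -0.01 0 0;0 0.3 -0.01 0 0;0 0.3 -0.01 0 0;0 0.3 -0.01 0 0;0 0.3 -0.01 0 0;0 0.3 -0.01 0 0;0 0 0 0 0",
)

```text
t: 9.82
tcp_pos: [0.5502, -0.1378, 0.0257]
tool_rot: [0.997, -0.076, -0.0, -0.0]
force: [-2.1, 0.3, 7.1]
finger_gap: 0.111
gripper_force: 80.5
```

```bash
python3 - <<'E'
from h import *
t=snap('top','t5.png');a=readout.sense();print(a['t'],a['tcp_pos'],a['force'],a['ft_torque'],RR.from_quat(a['tool_rot']).as_matrix()[:,0])
j=cv2.imread('pics/t5.png')[135:225,265:340]
cv2.imwrite('pics/c6.png',cv2.resize(j,(500,600),interpolation=cv2.INTER_CUBIC))
E
```

```text
9.8667 [ 0.55005406 -0.1378084   0.02559447] [-2.07302152  0.85004359  6.11919993] [0.14892168 0.34655926 0.01062867] [ 9.88439597e-01 -1.51613377e-01 -7.39608764e-04]
```

View pics/c6.png

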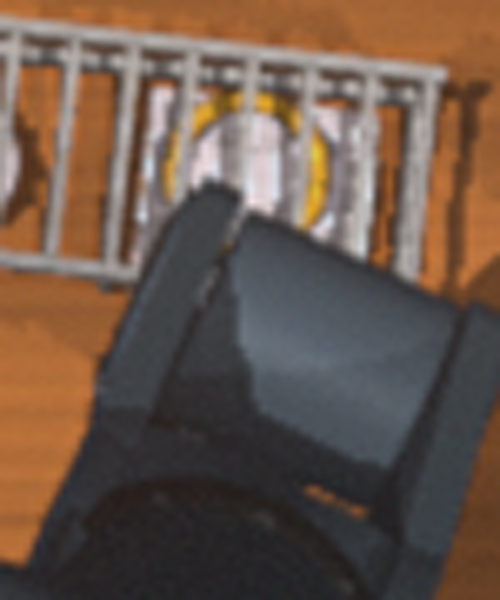

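The ring lies over the tray, centred at about (248,170), with the tray tip at the stop. I'll creep in the last 22 mm or so.

Call:
send_rows(
  commands="0 0.2 -0.01 0 0;0 0.2 -0.01 0 0;0 0.2 -0.01 0 0;0 0.2 -0.01 0 0;0 0.15 -0.01 0 0;0 0 0 0 0;0 0 0 0 0",
)

```text
t: 10.45
tcp_pos: [0.5684, -0.1396, 0.0256]
tool_rot: [0.997, -0.076, -0.001, -0.0]
force: [-3.2, 0.4, 7.8]
finger_gap: 0.107
gripper_force: 80.6
```

Call:
send_rows(
  commands="0 0.1 0 0 0;0 0.05 0 0 0;0 0 0 0 0",
)

```text
t: 10.7
tcp_pos: [0.5707, -0.1399, 0.0256]
tool_rot: [0.997, -0.076, -0.002, -0.0]
force: [-3.6, 1.0, 8.9]
finger_gap: 0.108
gripper_force: 80.8
```

Call:
send_rows(
  commands="0 0.1 0 0 0;0 0 0 0 0;0 0 0 0 0",
)

```text
t: 10.95
tcp_pos: [0.5728, -0.1402, 0.0256]
tool_rot: [0.997, -0.076, -0.001, -0.0]
force: [-3.3, 0.6, 8.6]
finger_gap: 0.107
gripper_force: 80.7
```

Call:
send_rows(
  commands="0 0.1 0 0 0;0 0 0 0 0;0 0 0 0 0",
)

```text
t: 11.2
tcp_pos: [0.5746, -0.1405, 0.0257]
tool_rot: [0.997, -0.076, -0.002, -0.0]
force: [-3.7, 0.8, 9.9]
finger_gap: 0.105
gripper_force: 80.9
```

```bash
python3 - <<'E'
from h import *
t=snap('top','t6.png');s=snap('side','s6.png');a=readout.sense();print(a['t'],a['tcp_pos'],a['force'])
j=cv2.imread('pics/t6.png')[135:195,265:340];i=cv2.imread('pics/s6.png')[135:195,195:285]
cv2.imwrite('pics/c7.png',np.vstack([cv2.resize(j,(375,300),interpolation=cv2.INTER_CUBIC),cv2.resize(i,(450,300),interpolation=cv2.INTER_CUBIC)[:,:375]]))
E
```

```text
11.3 [ 0.57459364 -0.14045253  0.0256501 ] [-4.18952006  0.57218848  9.24278244]
```

Call:
send_rows(
  commands="0 0.1 0 0 0;0 0 0 0 0;0 0 0 0 0",
)

```text
t: 11.55
tcp_pos: [0.5748, -0.1405, 0.0256]
tool_rot: [0.997, -0.076, -0.003, -0.001]
force: [-7.6, 0.7, 13.3]
finger_gap: 0.108
gripper_force: 81.4
```

```bash
cat >> h.py <<'E'
def ring(t,x0,x1,y0,y1,z):
    hsv=cv2.cvtColor(np.array(t['pixels']),cv2.COLOR_RGB2HSV)[y0:y1,x0:x1]
    m=(hsv[...,0]>20)&(hsv[...,0]<32)&(hsv[...,1]>150)&(hsv[...,2]>110)
    v,u=np.where(m); p=np.array([back(t,a+x0,b+y0,z)[:2] for a,b in zip(u,v)])
    from scipy.optimize import least_squares
    r=least_squares(lambda c:np.hypot(*(p-c).T)-.032,p.mean(0),loss='soft_l1',f_scale=.003)
    return len(p),r.x,np.sqrt(np.mean(r.fun**2))
E
python3 - <<'E'
from h import *
L=np.array([.62,-.0257]);yaw=np.radians(-6.65);X=np.array([np.cos(yaw),np.sin(yaw)]);Y=np.array([-X[1],X[0]])
fr=lambda p:np.round([(p[:2]-L)@X,(p[:2]-L)@Y],4)
t7=snap('top','t7.png')
for n,z in(('t4',.005),('t5',.008),('t6',.008),('t7',.008)):
    k,c,e=ring(np.load(f'pics/{n}.png.npz'),270,335,138,180,z);print(n,k,c,e,fr(c))
a=readout.sense();print(a['tcp_pos'],a['force'])
E
```

```text
t4 16 [ 0.65269293 -0.14694056] 0.0012714343117546808 [ 0.0465 -0.1166]
t5 9 [ 0.66551491 -0.14796326] 0.0010163912744000885 [ 0.0594 -0.1162]
t6 4 [ 0.66488302 -0.14858136] 0.00041415133074791075 [ 0.0588 -0.1169]
t7 3 [ 0.66470554 -0.14910378] 0.0003242519579693525 [ 0.0587 -0.1174]
[ 0.57483108 -0.14051828  0.02564229] [-7.36748702  0.54802689 11.49450294]
```

The bar contact is reached, with the ring near tray x ≈ -5 mm. I'll withdraw with a soft start and a sharp stop, so the ring slides back behind the ramp.

Call:
send_rows(
  commands="0 -0.1 0 -0.03 0;0 -0.1 0 0 0;0 -0.15 0.01 0 0;0 -0.2 0.01 0 0;0 -0.25 0.01 0 0;0 -0.3 0.01 0 0;0 -0.4 0.01 0 0;0 -0.5 0.02 0 0;0 -0.6 0.02 0 0;0 -0.7 0.03 0 0;0 -0.8 0.03 0 0;0 -0.9 0.03 0 0;0 -1 0.04 0 0;0 -1 0.04 0 0;0 -1 0.04 0 0;0 0 0 0 0;0 0 0 0 0;0 0 0 0 0",
)

```text
t: 13.1
tcp_pos: [0.4155, -0.1219, 0.0253]
tool_rot: [0.997, -0.077, -0.004, -0.002]
force: [-3.0, 1.8, 9.6]
finger_gap: 0.109
gripper_force: 80.7
```

```bash
python3 - <<'E'
from h import *
t=snap('top','t8.png');s=snap('side','s8.png');a=readout.sense();print(a['t'],a['tcp_pos'],a['force'],a['ft_torque'],RR.from_quat(a['tool_rot']).as_matrix()[:,0])
k,c,e=ring(t,255,325,165,245,.007);print(k,c,e)
k,c2,e=ring(s,200,320,140,235,.007);print(k,c2,e)
g=a['tcp_pos'][:2];y=np.radians(-6.7)
for q in(c,c2): d=q-g;print('grip frame',d@[np.cos(y),np.sin(y)]-.094,d@[-np.sin(y),np.cos(y)])
E
```

```text
13.2 [ 0.41599042 -0.12201335  0.02532562] [-3.28201184  0.43215011  9.1413494 ] [0.09205081 0.51778338 0.06959741] [ 0.98816561 -0.15324302 -0.00673061]
41 [ 0.49598448 -0.12918748] 0.0011334832995948969
41 [ 0.49527869 -0.13071008] 0.001584074940047425
grip frame -0.013715237180010068 0.0022078302020644225
grip frame -0.014238558085690758 0.0006132921363881887
```

The ring sits against the back wall at tray x ≈ -14 mm and y ≈ +1–2 mm. Lifting now.

Call:
send_rows(
  commands="0 0 0 -0.1 0;0 0 0 -0.1 0;0 0 0 -0.2 0;0 0 0 -0.2 0;0 0 0 -0.3 0;0 0 0 -0.3 0;0 0 0 -0.4 0;0 0 0 -0.4 0;0 0 0 -0.4 0;0 0 0 -0.4 0;0 0 0 -0.4 0;0 0 0 -0.4 0;0 0 0 -0.4 0;0 0 0 -0.3 0;0 0 0 -0.2 0;0 0 0 -0.2 0;0 0 0 -0.1 0;0 0 0 0 0;0 0 0 0 0",
)

```text
t: 14.78
tcp_pos: [0.4191, -0.1236, 0.121]
tool_rot: [0.997, -0.077, -0.0, -0.0]
force: [-0.7, 0.7, -2.9]
finger_gap: 0.109
gripper_force: 78.1
```

```bash
python3 - <<'E'
from h import *
t=snap('top','t9.png');s=snap('side','s9.png');a=readout.sense();print(a['t'],a['tcp_pos'],a['force'],a['ft_torque'],RR.from_quat(a['tool_rot']).as_matrix()[:,0])
z=a['tcp_pos'][2]-.0253+.007
k,c,e=ring(t,245,325,165,255,z);print(k,c,e)
k,c2,e=ring(s,200,320,110,225,z);print(k,c2,e)
g=a['tcp_pos'][:2];y=np.radians(-6.7)
for q in(c,c2): d=q-g;print('tray frame',d@[np.cos(y),np.sin(y)]-.094,d@[-np.sin(y),np.cos(y)])
E
```

```text
14.8833 [ 0.41889758 -0.12355469  0.12080585] [ 0.04087737 -0.39500053 -3.31316675] [0.03758898 0.1477562  0.03205215] [ 9.88171684e-01 -1.53349293e-01 -8.47125780e-04]
37 [ 0.49607365 -0.12986273] 0.001265708736138846
102 [ 0.65792109 -0.26806106] 0.12198860459372722
tray frame -0.016615031866983626 0.0027392345701568116
tray frame 0.1602507918824498 -0.11563243348878588
```

Call:
send_rows(
  commands="0 0 0 0 -0.5;0 0 0 0 -0.5;0 0 0 0 -0.5;0 0 0 0 -0.5;0 0 0 0 -0.5;0 0 0 0 -0.5;0 0 -0.2 0 0;0 0 -0.4 0 0;0 0 -0.6 0 0;0 0 -0.8 0 0;0 0 -0.8 0 0;0 0 -0.8 0 0;0 0 -0.8 0 0;0 0 -0.8 0 0;0 0 -0.8 0 0;0 0 -0.8 0 0;0 0 -0.8 0 0;0 0 -0.8 0 0;0 0 -0.8 0 0;0 0 -0.8 0 0",
)

```text
t: 16.55
tcp_pos: [0.4069, 0.0778, 0.121]
tool_rot: [1.0, 0.028, -0.001, -0.0]
force: [-0.0, 0.1, -2.5]
finger_gap: 0.107
gripper_force: 78.2
```

Call:
send_rows(
  commands="0 0 -0.8 0 0;0 -0.1 -0.8 0 0;0 -0.2 -0.8 0 0;0 -0.3 -0.8 0 0;0 -0.3 -0.8 0 0;0 -0.3 -0.8 0 0;0 -0.3 -0.8 0 0;0 -0.3 -0.8 0 0;0 -0.3 -0.8 0 0;0 -0.3 -0.8 0 0;0 -0.3 -0.8 0 0;0 -0.3 -0.8 0 0;0 -0.3 -0.8 0 0;0 -0.3 -0.8 0 0;0 -0.3 -0.8 0 0;0 -0.3 -0.8 0 0;0 -0.1 -0.6 0 0;0 -0.1 -0.4 0 0;0 0 -0.2 0 0;0 0 0 0 0",
)

```text
t: 18.22
tcp_pos: [0.3041, 0.3515, 0.1211]
tool_rot: [1.0, 0.028, 0.0, -0.0]
force: [-0.1, 0.0, -2.6]
finger_gap: 0.113
gripper_force: 78.2
```

```bash
python3 - <<'E'
from h import *
t=snap('top','ta.png');a=readout.sense();Rt=RR.from_quat(a['tool_rot']).as_matrix();print(a['t'],a['tcp_pos'],a['force'],Rt[:,0])
z=a['tcp_pos'][2]-.0253
# tray by bright mask against grip prediction
y=np.arctan2(Rt[1,0],Rt[0,0])+np.radians(2.1);g=a['tcp_pos'][:2]
tc=g+.094*np.array([np.cos(y),np.sin(y)]);print('tray',tc,'yaw',np.degrees(y),'err to pan',np.array([.4042,.3734])-tc)
u,v=proj(t,np.r_[tc,z]).astype(int);k,c,e=ring(t,u-35,u+35,v-40,v+30,z+.007);d=c-g;print(k,c,e,d@[np.cos(y),np.sin(y)]-.094,d@[-np.sin(y),np.cos(y)])
j=cv2.imread('pics/ta.png')[190:310,70:190];cv2.imwrite('pics/ca.png',cv2.resize(j,(600,600),interpolation=cv2.INTER_CUBIC))
E
```

```text
18.2667 [0.30421743 0.35078824 0.12102026] [ 0.0174087   0.5701914  -3.93549136] [ 9.98419210e-01  5.62049361e-02 -2.94381038e-04]
tray [0.39781222 0.35950702] yaw 5.322003671832985 err to pan [0.00638778 0.01389298]
83 [0.38047499 0.35973082] 0.0012676355559754883 -0.01724173262928852 0.0018309201979520029
```

Call:
send_rows(
  commands="0 0.2 -0.3 0 0;0 0.2 -0.4 0 0;0 0 0 0.2 0;0 0 0 0.3 0;0 0 0 0.4 0;0 0 0 0.4 0;0 0 0 0.4 0;0 0 0 0.3 0;0 0 0 0.2 0;0 0 0 0.1 0;0 0 0 0.05 0;0 0 0 0.05 0;0 0 0 0 0;0 0 0 0 0",
)

```text
t: 19.43
tcp_pos: [0.3121, 0.3653, 0.0734]
tool_rot: [1.0, 0.028, 0.0, -0.0]
force: [0.5, -0.1, -2.4]
finger_gap: 0.11
gripper_force: 79.1
```

Call:
send_rows(
  commands="0 0 0 0.04 0;0 0 0 0.04 0;0 0 0 0 0;0 0 0 0 0",
)

```text
t: 19.77
tcp_pos: [0.312, 0.3652, 0.0716]
tool_rot: [1.0, 0.028, 0.0, -0.0]
force: [-0.9, 0.3, -1.4]
finger_gap: 0.108
gripper_force: 79.2
```

Call:
send_rows(
  commands="0 0 0 0.04 0;0 0 0 0 0;0 0 0 0 0",
)

```text
t: 20.02
tcp_pos: [0.312, 0.3652, 0.0711]
tool_rot: [1.0, 0.028, 0.0, -0.0]
force: [-1.5, -1.1, 3.2]
finger_gap: 0.112
gripper_force: 80.2
```

Call:
send_rows(
  commands="0 0 0 0.04 0;0 0 0 0 0;0 0 0 0 0",
)

```text
t: 20.27
tcp_pos: [0.3115, 0.3652, 0.0705]
tool_rot: [1.0, 0.028, -0.0, -0.0]
force: [-2.8, -0.8, 6.2]
finger_gap: 0.112
gripper_force: 80.8
```

```bash
python3 - <<'E'
from h import *
t=snap('top','tb.png');s=snap('side','sb.png');a=readout.sense();print(a['tcp_pos'],a['force'],a['ft_torque'])
i=cv2.imread('pics/tb.png')[190:310,70:190];j=cv2.imread('pics/sb.png')[240:360,245:365]
cv2.imwrite('pics/cb.png',cv2.resize(np.hstack([i,j]),(800,400),interpolation=cv2.INTER_CUBIC))
E
```

```text
[0.31149871 0.3651616  0.07054073] [-3.37654564 -0.60857426  8.00730312] [-0.06120076  0.38764251 -0.02057357]
```

Call:
send_rows(
  commands="16 0 0 0 0;18 0 0 0 0;20 0 0 0 0;24 0 0 0 0;30 0 0 0 0;40 0 0 0 0;40 0 0 0 0;40 0 0 0 0;40 0 0 -0.2 0;40 0 0 -0.4 0;40 0 0 -0.7 0;40 0 0 -1 0;40 0 0 -1 0;40 0 0 -1 0;40 0 0 -1 0;40 0 0 -1 0;40 0 0 -1 0;40 0 0 0 0;40 0 0 0 0",
)

```text
t: 21.95
tcp_pos: [0.3124, 0.3655, 0.2175]
tool_rot: [1.0, 0.028, 0.002, -0.001]
force: [-0.2, -0.1, 0.7]
finger_gap: 0.468
gripper_force: 0.0
```

```bash
python3 - <<'E'
from h import *
t=snap('top','tc.png');s=snap('side','sc.png');a=readout.sense();print(a['t'],a['tcp_pos'],a['force'])
i=cv2.imread('pics/tc.png')[190:310,70:190];j=cv2.imread('pics/sc.png')[240:360,245:365]
cv2.imwrite('pics/cc.png',cv2.resize(np.hstack([i,j]),(800,400),interpolation=cv2.INTER_CUBIC))
k,c,e=ring(t,90,170,200,290,.052);print(k,c,e)
E
```

```text
22.05 [0.31120692 0.36464002 0.21556626] [-0.43035384 -0.80356848  0.28077854]
89 [0.39207144 0.37702627] 0.0012664301921455872
```

View pics/cc.png

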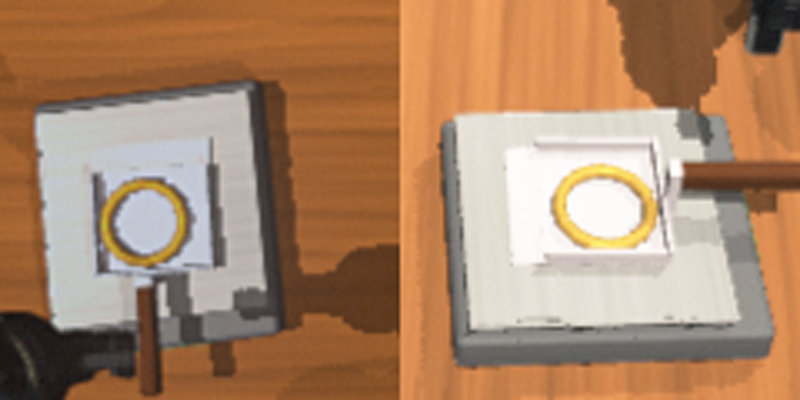

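The picture shows the scoop standing level on the middle of the pan, with the ring flat in the tray and the gripper clear.

```bash
python3 -c "
from station import sign_off
print(sign_off())"
```

```text
the job is handed in; nothing more can be done
None
```

The job is handed in. The scoop stands released on the scale, its tray about 5 mm from the pan's centre by my estimate, with the bangle lying flat in the tray. The sign-off gave no verdict.

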